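Press a carbon insert into its shoe clamp with the jog lever

ROBOT

A 6-joint arm with a two-finger parallel gripper is mounted at the origin on the work surface. World frame = base frame: x ahead of the robot, y to its left, z up, the work surface at z = 0. Lengths are in mm, angles in rad, forces in N, time in s.
With the tool pointing down it reaches from about 275 to 775 mm from the base axis. Payload 14.6 kg.
Tool frame: the origin (TCP) lies between the finger pads; the fingertips stand tcp_to_tips ahead of it and the grasp point (between the pads) lies 5 mm behind it (tcp_to_tips is the distance from the TCP to the fingertips, in mm); z points along the fingers, y is the direction in which the jaws open and shut (so a half turn about z gives the same grasp; the last joint's range is limited). The gripper opens to 85 mm and grips with 20 to 120 N. Pads are 22 mm wide; open, the fingers measure 114 mm over their backs; the gripper's body (76 mm by 85 mm) begins 54 mm behind the grasp point. The pads swing forward as they close: fully open they stand 13 mm farther back than shut.
Start: joints at [0.966, 0.263, -0.048, 1.259, 0, 1.415], TCP at [228.267, 472.782, 245.278] pointing down, gripper open.
Joint ranges: [-2.65, 2.65], [-0.89, 1.7], [-1.18, 1.37], [-2.13, 2.11], [-1.35, 1.29], [-3.14, 3.14]. Speed limits (rad/s): [1.89, 1.89, 2.57, 2.79, 3.14, 3.14].

INTERFACE

Orientations are given as a unit quaternion [w, x, y, z].
In Python, from cell import * gives the robot as it stands. The module is installed in compiled form; this text tells all that it offers.
- The arm moves only by the tool send_rows, never from a script. Its argument "series" is a list of rows, each an object with "offset": the shift along the world's x, y, z in mm, a list of three; "dr": the turn, a rotation vector about the world's x, y, z in rad, a list of three; "gripper": the closure, from 0 (fully open) to 1 (shut). A call has exactly 8 rows; each row shifts and turns the commanded pose from where the row before left it; what a row does not reach is not made up. A row lasts 1/8 s, in which the tool goes at most 62.5 mm and 10.7 degrees, less where a joint would pass 70% of its speed; a pose out of reach is approached as far as the arm can. A call with a gripper value outside its range is refused whole. The fingers move at their own pace and stop on an object; "squeeze" is the grip in N (left out, the last holds). Time passes only in rows, so rows that do not move let the fingers close, or fill a call up. It gives the time, the measured TCP pose, the force and the opening at its end, in the units of the state.
- read_state(): the state, without advancing time (a new reading comes with each control period).
- grab_frame(name): name is "scene" or "side" or "wrist"; returns a dict with "frame" (480x640x3 uint8, red, green, blue), "K" (3x3 intrinsics, pixels), "R" (3x3) and "t" (3): a world point X has camera coordinates R X + t. Camera axes: x right, y down, z forward; pixel columns grow to the right and rows downward; lengths in mm; the calibration is good to about 2 mm. A picture is of the moment at which its call begins. There is no depth.
- finish_job(): hands the job in, once; it reports no verdict.
The state is a dict: "t": time; "q": joint angles; "joint_vel": joint speeds; "effort": joint torques, N m; "ee_pos": TCP position; "eef_rot": TCP orientation; "contact_force": force on the tool from outside, world axes, zero at the start; "wrist_torque": the same for the moment, N m; "gripper_width": finger opening in mm.
Only numpy, scipy, OpenCV 4.12 (cv2) and the standard library are available. Lean on these libraries where they do the work, as an engineer would, in place of code of your own. Each camera call takes 0.05 s, during which the arm holds its last target. There are 200 camera calls.

TASK

Lay the grey carbon insert lengthwise between the guide strips of the bench press, flat on the bed between the ram and the olive shoe clamp but clearly short of the clamp's end wall, and let go; then swing the steel gate shut and slide the orange-tabbed telescopic tube across it until the brass button pops up in its second hole. Only then tilt the spring-centred jog lever fully over to its green side (never to the red), hold it there for a good second with the insert pressed fully home, and let it spring back to centre. Do not touch the insert once the gate is shut, leave the gate shut and the tube locked, and leave the porcelain spacer and the caliper where they lie.

Things in the scene. Friction and masses are not known exactly. Their poses are not given: they have to be found in the camera images.
- press: Fixed bench press on a grey base plate 215 (x) by 330 (y) by 20 mm. Origin on the table under the middle of the insert's home place; +y = pressing direction, from the green ram housing to the olive shoe clamp; -x = gate side; z up. Bed z = 20 mm. Two guide strips 4 mm high bound a 34 mm wide lane centred on x = 0, y = -78 to 40 mm. Ram housing y = -167 to -77 mm, top z = 78 mm (cap 90).
- shoe_stop (a point): Middle of the olive clamp's end wall face, at press x = 0, y = 40 mm, z = 32 mm. The insert is home when its front end meets it (insert origin at press y = 0). The wall's top is at z = 54 mm; two cheeks 34 mm apart, top z = 44 mm, stand at y = 18 to 42 mm. A good place to lay the insert is origin at press y = -12 mm (the room there is -24 to 0).
- ram_face (a point): Middle of the steel ram's face (24 mm wide, 20 mm high), 33 mm above the table, at press y = -64 mm at rest; moves towards the clamp (+y) with the ram.
- insert: Loose pewter-grey carbon block, 26 mm wide (x) by 80 mm long (y) by 26 mm high, about 90 g; origin at the centre of its underside, long axis along its own y (either end may lead).
- gate (a joint): Angle of the steel gate in rad: 0 = shut (its stop; gate parallel to the press's y axis), grows as its free end swings out to the press's -x side; starts between 0.7 and 1.2. It turns with light friction (below 1 N at its middle) and stays where it is left.
- gate_hinge (a point): Centre of the gate's hinge pin, 56 mm above the table. The gate is a vertical steel plate with yellow frame, 10 mm thick over the frame, 150 mm long from the pin, reaching from 22 to 90 mm above the table; shut, it runs from the pin along the press's +y.
- gate_mid (a point): Point on the gate's outer face (the side to push on to shut it, facing the press's -x when shut), 90 mm from the pin, 56 mm above the table; moves with the gate.
- bar: Dark steel telescopic locking tube, 23 mm wide, 21 mm high, 80 mm long (y), 300 g, loose but captive over a fixed inner tube that runs along the press's y at x = -105 mm. Origin under its middle, 39 mm above the table. Start: press y = 130 mm, button in its first hole; locked: press y = 90 mm (40 mm towards the press's -y, stop at 88.5 mm), its nose 20 mm across the shut gate's free end.
- button (a joint): Height of the sprung brass button of the fixed inner tube, at press x = -105, y = 110 mm: 0 = popped up in a hole of the locking tube, about -0.003 = held down under its roof between the holes. It is domed: pushing the tube along with about 4 to 6 N rides it down, and it pops up by itself in the next hole.
- bar_tab (a point): Point on the outer (press +y) face of the orange upright tab on the locking tube's +y end: push it towards the press's -y. The tab is 34 mm wide (x), 8 mm thick, from 60 to 105 mm above the table; this point 91 mm up. The fixed inner tube runs on behind the tab, its top (and its foot's) 56 mm above the table. Stop posts, tops 85 mm up, stand either side of the tube at press y = 117 to 125 mm.
- jog: Fixed jog control box, 90 mm (x) by 110 mm (y) by 45 mm high, origin under its centre. Its +y end carries a green strip, its -y end a red strip. The lever's pivot is 50 mm above the table at its centre.
- lever (a joint): Tilt of the jog lever in rad: 0 = upright (spring-centred), positive = towards the jog box's +y (green), stops at -0.5 and 0.5. Full tilt takes about 6 to 11 N at the knob. The ram advances with it, 66 mm per rad; its head is cushioned by a spring, so the lever still reaches its stop once the insert is home. When let go, lever and ram go back to rest by themselves within a second.
- lever_knob (a point): Centre of the black ball knob (30 mm diameter) on the lever, 100 mm from the pivot on a 10 mm stick; 150 mm above the table when upright. Moves with the lever.
- ram (a joint): Advance of the ram's drive in m: 0 = rest, 0.033 at full tilt of the lever (the insert is home from about 0.024 on; the head's cushion takes up the rest).
- spacer: Bystander: loose cream porcelain spacer ring, 38 mm diameter, 30 mm high; origin under its centre. Leave alone.
- caliper: Bystander: loose polished steel caliper lying flat, 150 mm long (x), up to 8 mm thick; origin under the beam's middle. Leave alone.
There are look-alikes about, which are no part of the job. There is more than one size of the bar; the job needs the smallest.

How it is judged:
By the outcome, as a careful person would: the job done as asked, in the order asked, and still so for the second after the job is handed in, with the robot touching nothing.
It also fails if it takes over 69 s, if anything falls off the work surface, if the arm or the gripper's body presses on something with over 40 N, if the wrist force passes 120 N, or if a joint passes its speed limit or range.

## Working session

There is one attempt and no reset: what is moved stays moved. The work goes in short steps, Python scripts to look and compute and a tool call to move; the robot and the scene stay as the last step left them, time stands still between calls to the robot, and variables do not carry over. Pictures are saved under pics/ and viewed, about 8 in all and at most 12, crops included, and the job is handed in when it is done.

Besides the shell and the picture viewer there is one more tool, called after "Call:" as name(argument=value, ...) on one line, values as JSON. send_rows: Moves the arm, as the interface text tells. Its arguments: {"type":"object","properties":{"series":{"type":"array","items":{"type":"object","properties":{"offset":{"type":"array","items":{"type":"number"}},"dr":{"type":"array","items":{"type":"number"}},"gripper":{"type":"number"}}}},"squeeze":{"type":"number"}},"required":["series"]}

```bash
mkdir -p pics; cat > h.py <<'E'
from cell import *
import numpy as np, cv2, json
def cam(n,f):
    d=grab_frame(n); im=np.array(d['frame'])[:,:,::-1]; cv2.imwrite(f'pics/{f}.png',im)
    np.savez(f'pics/{f}.npz',K=d['K'],R=d['R'],t=d['t'],im=im)
def ray(f,u,v,z):
    d=np.load(f'pics/{f}.npz'); K,R,t=d['K'],d['R'],d['t']
    c=-R.T@t; r=R.T@np.linalg.inv(K)@np.array([u,v,1.]); return c+r*(z-c[2])/r[2]
def proj(f,X):
    d=np.load(f'pics/{f}.npz'); X=np.atleast_2d(X); p=(d['K']@(d['R']@X.T+d['t'].reshape(3,1))); return (p[:2]/p[2]).T
E
python3 - <<'E'
from h import *
s=read_state(); print(s)
for n in ('scene','side','wrist'):
    cam(n,n+'0'); d=np.load(f'pics/{n}0.npz'); print(n,d['K'][0,0],-d['R'].T@d['t'].ravel())
E
```

```text
{'t': 0.0, 'q': array([ 9.65707680e-01,  2.63535854e-01, -4.89453224e-02,  1.25939912e+00,
        1.15128743e-06,  1.41550791e+00]), 'joint_vel': array([-0.00122735, -0.00078151,  0.00067014, -0.00056129,  0.00038068,
       -0.00236686]), 'effort': array([ 8.86075977e-04, -6.37614727e+01,  3.84559751e+01,  1.36902192e-02,
       -8.70104287e-06,  4.06277934e-05]), 'ee_pos': array([228.1100862 , 472.56206406, 244.81531028]), 'eef_rot': array([-2.01663415e-04,  2.23008961e-01,  9.74816244e-01, -5.03072414e-04]), 'contact_force': array([ 0.53946831, -0.40870537,  0.4962127 ]), 'wrist_torque': array([-0.01494796, -0.02424504,  0.0137269 ]), 'gripper_width': 85.49166804585391}
scene 450.67949143201463 [1118.88163056  222.29369801  520.1757016 ]
side 556.3602356565417 [ 440.44304961 -651.13661548  782.99383401]
wrist 366.34253835894486 [152.90022965 510.4296016  373.39589278]
```

View pics/scene0.png

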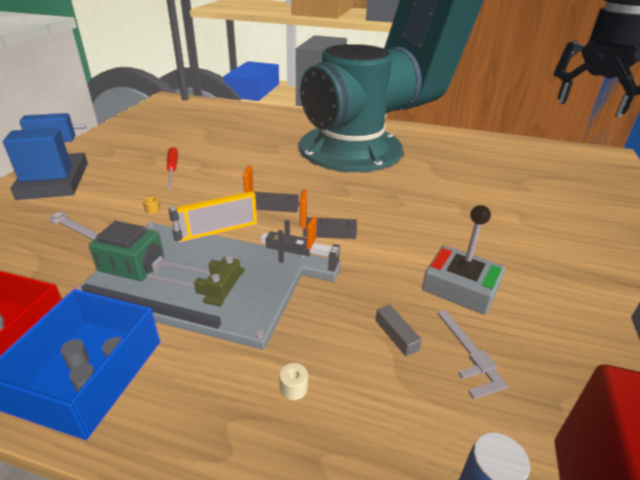

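View pics/side0.png

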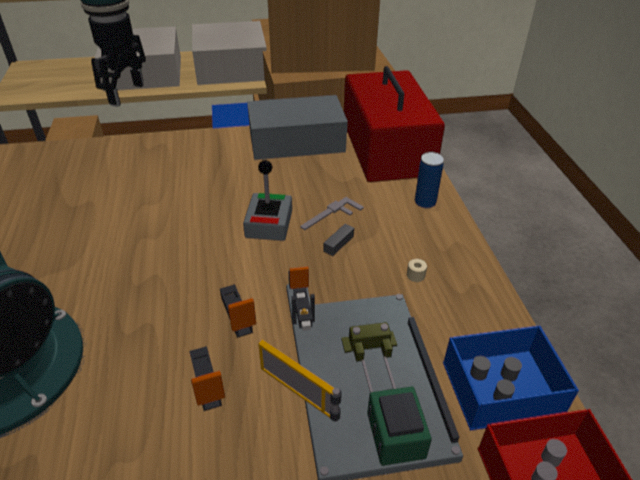

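```bash
python3 - <<'E'
from h import *
def crop(f,x,y,w,h,s):
    c=np.load(f'pics/{f}.npz')['im'][y:y+h,x:x+w]; return cv2.resize(c,None,fx=s,fy=s,interpolation=cv2.INTER_CUBIC)
cv2.imwrite('pics/a.png',crop('side0',280,285,190,195,3))
a=crop('scene0',370,190,160,200,3); b=crop('side0',230,150,106,133,4.5)
b=cv2.resize(b,None,fx=600/b.shape[0]/1,fy=600/b.shape[0]) if b.shape[0]>600 else b
H=598; a=a[:H];b=b[:H]; 
cv2.imwrite('pics/b.png',np.hstack([crop('scene0',370,190,150,200,2.6)[:520],crop('side0',230,150,130,130,3)[:390].copy() if 0 else cv2.copyMakeBorder(crop('side0',230,150,130,130,3),0,130,0,0,cv2.BORDER_CONSTANT)]))
cv2.imwrite('pics/c.png',crop('scene0',80,180,270,170,2.9))
for f in 'abc': print(cv2.imread(f'pics/{f}.png').shape)
E
```

```text
(585, 570, 3)
(520, 780, 3)
(493, 783, 3)
```

View pics/a.png

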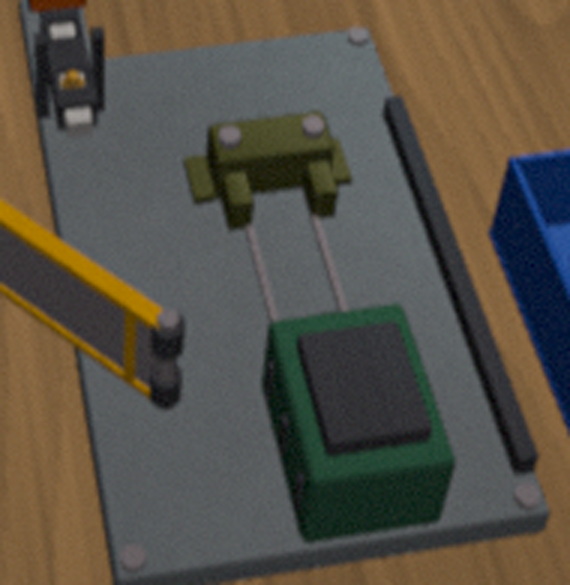

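View pics/b.png

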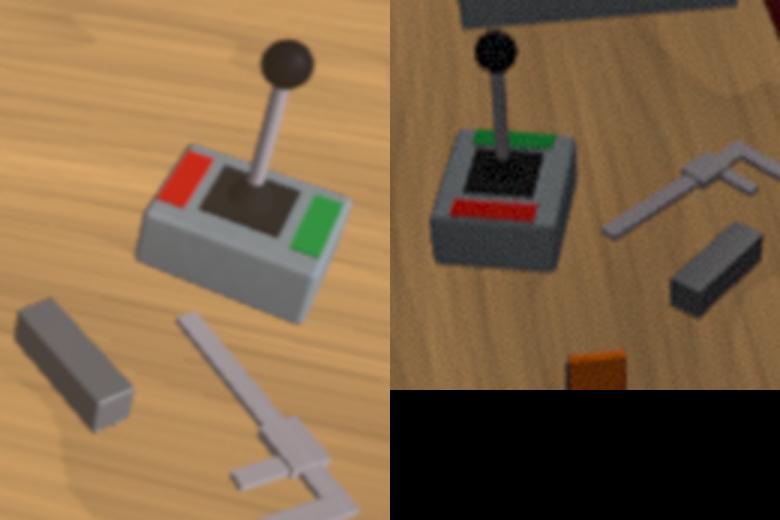

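View pics/c.png

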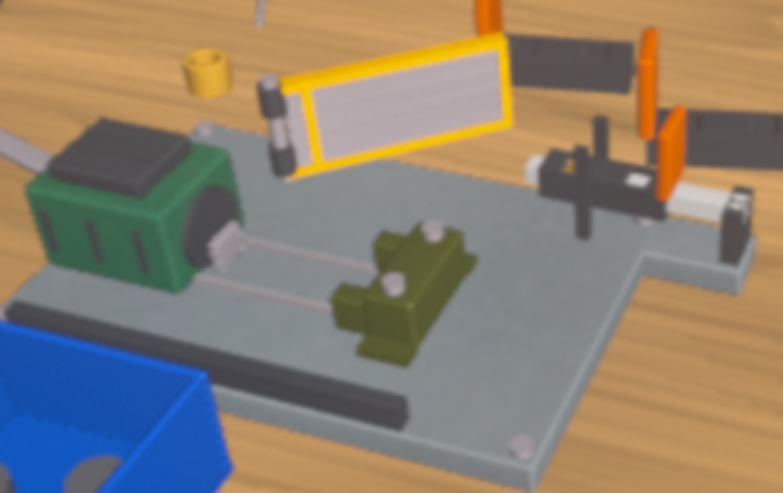

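```bash
python3 - <<'E'
from h import *
from scipy.optimize import least_squares
A=lambda u,v:('side0',280+u/3,285+v/3)
B=lambda u,v:('scene0',370+u/2.6,190+v/2.6)
D=lambda u,v:('side0',230+(u-390)/3,150+v/3)
C=lambda u,v:('scene0',80+u/2.9,180+v/2.9)
def T(p,X):
    c,s=np.cos(p[2]),np.sin(p[2]); return np.array([p[0]+c*X[0]-s*X[1],p[1]+s*X[0]+c*X[1],X[2]])
def fit(obs,x0,name):
    def f(p): return np.concatenate([proj(o[0],T(p,m(p)))[0]-o[1:] for m,o in obs])
    r=least_squares(f,x0,loss='soft_l1'); print(name,np.round(r.x,3)); print(np.round(f(r.x).reshape(-1,2),1).tolist()); return r.x
P=lambda *a:(lambda p:np.array(a,float))
fit([(P(-45,-55,45),B(190,145)),(P(45,-55,45),B(148,212)),(P(45,55,45),B(305,272)),(P(-45,55,45),B(350,200)),
 (P(-45,55,45),D(460,130)),(P(45,55,45),D(576,138)),(P(45,-55,45),D(562,215)),(P(-45,-55,45),D(434,207)),
 (P(0,0,150),B(287,64)),(P(0,0,150),D(495,51))],[450,350,0],'jog')
fit([(P(-13,-40,26),B(52,298)),(P(13,-40,26),B(15,318)),(P(13,40,26),B(95,402)),(P(-13,40,26),B(132,385)),
 (P(-13,-40,26),D(672,265)),(P(-13,40,26),D(738,224)),(P(13,40,26),D(762,238)),(P(13,-40,26),D(698,290))],[600,250,-.6],'insert')
W=lambda sx,y,z:(lambda p:np.array([sx*p[3],y,z]))
G=lambda l,z:(lambda p:np.array([p[4]-l*np.sin(p[6]),p[5]+l*np.cos(p[6]),z]))
x=fit([(W(-1,-77,78),A(273,322)),(W(1,-77,78),A(403,307)),(W(-1,-167,78),A(308,500)),(W(1,-167,78),A(452,465)),
 (P(-17,18,44),A(249,180)),(P(17,18,44),A(309,172)),(P(-105,110,62),A(72,80)),(P(-17,-77,24),A(273,320)),(P(17,-70,24),A(343,308)),
 (P(0,-64,33),C(225,248)),(W(1,-77,78),C(180,181)),(W(-1,-77,78),C(228,147)),
 (G(0,92),A(168,318)),(G(150,90),('side0',261,344)),(G(150,90),C(506,35)),(G(150,22),C(512,127)),(G(0,92),C(267,80)),(P(-105,130-40+8*0+80,105),('scene0',80+680/2.9,180+108/2.9))],
 [600,0,0,35,-88,-80,1],'press')
for X in [(0,-12,20),(0,0,20),(-105,170,91),(-105,110,60),(0,40,54)]: print(X,T(x,X).round(1),proj('scene0',T(x,X)).round(),proj('side0',T(x,X)).round())
E
```

```text
jog [ 4.96342e+02  3.05399e+02 -2.63000e-01]
[[-0.9, -1.8], [-2.7, 0.2], [5.6, 2.5], [1.7, -1.4], [-0.3, -1.6], [1.0, -1.7], [-1.3, 3.9], [-1.3, 3.7], [-0.2, 0.7], [1.2, 0.1]]
insert [634.109 214.925  -0.827]
[[-0.2, -1.0], [-0.1, -3.6], [-0.2, 1.2], [0.6, 1.6], [-1.2, 4.2], [-0.5, -1.4], [1.4, -1.3], [0.2, 1.1]]
press [ 627.961 -122.271   12.569   32.737  -82.39   -79.193    7.002]
[[-2.5, -1.3], [-3.2, -2.5], [1.2, -4.6], [-0.6, -0.3], [-0.0, 7.7], [0.0, 7.7], [-2.1, -1.2], [5.1, 18.0], [1.8, 14.9], [2.7, -1.1], [-5.7, 10.9], [0.8, -0.1], [0.0, 0.6], [-0.3, -3.6], [-0.5, 0.4], [-0.5, -1.3], [0.5, 0.8], [-2.6, 2.5]]
(0, -12, 20) [ 628.  -134.3   20. ] [[189. 277.]] [[376. 375.]]
(0, 0, 20) [ 628.  -122.3   20. ] [[195. 278.]] [[375. 369.]]
(-105, 170, 91) [522.5  47.4  91. ] [[312. 227.]] [[297. 274.]]
(-105, 110, 60) [522.6 -12.6  60. ] [[279. 235.]] [[302. 311.]]
(0, 40, 54) [627.8 -82.3  54. ] [[215. 267.]] [[370. 337.]]
```

```bash
cat > fit.py <<'E'
from h import *
from scipy.optimize import least_squares
A=lambda u,v:('side0',280+u/3,285+v/3)
C=lambda u,v:('scene0',80+u/2.9,180+v/2.9)
def T(p,X):
    c,s=np.cos(p[2]),np.sin(p[2]); return np.array([p[0]+c*X[0]-s*X[1],p[1]+s*X[0]+c*X[1],X[2]])
P=lambda *a:(lambda p:np.array(a,float))
W=lambda sx,y,z:(lambda p:np.array([sx*p[3],y,z]))
G=lambda l,z:(lambda p:np.array([p[4]-l*np.sin(p[6]),p[5]+l*np.cos(p[6]),z]))
Q=lambda i,j:(lambda p:np.array([p[7+i],p[9+j],20]))
obs=[(W(-1,-77,78),A(273,322)),(W(1,-77,78),A(403,307)),(W(-1,-167,78),A(308,500)),(W(1,-167,78),A(452,465)),
 (P(-17,18,44),A(249,180)),(P(17,18,44),A(309,172)),(P(-105,110,61),A(72,80)),
 (P(0,-64,33),C(225,248)),(W(-1,-77,78),C(228,147)),
 (P(-17,18,44),C(375,235)),(P(17,18,44),C(333,290)),
 (Q(0,0),A(113,572)),(Q(1,0),A(547,515)),(Q(1,1),A(372,30)),(Q(1,1),C(530,470)),
 (G(0,92),A(168,318)),(G(150,90),('side0',261,344)),(G(150,90),C(506,35)),(G(150,22),C(512,127)),(G(0,92),C(267,80)),
 (P(-105,170,105),C(680,108))]
def f(p): return np.concatenate([proj(o[0],T(p,m(p)))[0]-o[1:] for m,o in obs])
r=least_squares(f,[628,-122,0,33,-82,-79,.7,-120,95,-170,160],loss='soft_l1'); print(np.round(r.x,3)); 
for o,e in zip(obs,np.round(f(r.x).reshape(-1,2),1)): print(o[1][0],e, end=';')
x=r.x
np.save('press.npy',x)
E
cat > ov.py <<'E'
from fit import *
for n,(cx,cy,w,h,s) in {'side0':(280,260,190,215,2.5),'scene0':(80,180,270,170,2)}.items():
    im=np.load(f'pics/{n}.npz')['im'].copy()[cy:cy+h,cx:cx+w]; im=cv2.resize(im,None,fx=s,fy=s,interpolation=cv2.INTER_CUBIC)
    def L(pts,c):
        q=np.array([(proj(n,T(x,X))[0]-[cx,cy])*s for X in pts]); cv2.polylines(im,[q.astype(int)],False,c,1)
    for sx in(-17,17): L([(sx,-78,24),(sx,40,24)],(255,255,0)); L([(sx,18,44),(sx,42,44)],(0,255,255)); 
    L([(-17,40,54),(17,40,54)],(0,0,255)); L([(-33,-167,78),(33,-167,78),(33,-77,78),(-33,-77,78),(-33,-167,78)],(255,255,255))
    L([(-12,-64,23),(12,-64,23),(12,-64,43),(-12,-64,43),(-12,-64,23)],(255,0,255))
    L([(-122,170,60),(-88,170,60),(-88,170,105),(-122,170,105),(-122,170,60)],(255,0,255)); L([(-105,90,60),(-105,170,60)],(0,255,0))
    L([G(l,z)(x) for l,z in((0,22),(0,90),(150,90),(150,22),(0,22))],(255,0,0))
    cv2.imwrite(f'pics/ov_{n}.png',im)
a=cv2.imread('pics/ov_side0.png');b=cv2.imread('pics/ov_scene0.png')
h=max(a.shape[0],b.shape[0]); pad=lambda i:cv2.copyMakeBorder(i,0,h-i.shape[0],0,0,cv2.BORDER_CONSTANT)
o=np.hstack([pad(a),pad(b)]); k=800/o.shape[1]; cv2.imwrite('pics/ov.png',cv2.resize(o,None,fx=min(k,1),fy=min(k,1)))
E
python3 ov.py
```

```text
[ 6.29856e+02 -1.24163e+02 -1.20000e-02  3.37430e+01 -8.31410e+01
 -7.85190e+01  7.33000e-01 -1.22709e+02  9.04530e+01 -1.65222e+02
  1.60474e+02]
side0 [-2.5 -0.5];side0 [-1.6 -1.3];side0 [ 0.4 -3.4];side0 [0.3 1.3];side0 [1.5 8.3];side0 [1.6 8.5];side0 [-0.1 -0.9];scene0 [ 1.4 -0.9];scene0 [ 0.2 -0.3];scene0 [-2.5  2.2];scene0 [ 1.7 -3.9];side0 [0.1 1.1];side0 [ 0.1 -1.5];side0 [-0.7 -1. ];scene0 [-0.6 -0. ];side0 [0.  0.6];side0 [-0.3 -3.6];scene0 [-0.5  0.4];scene0 [-0.5 -1.3];scene0 [0.5 0.8];scene0 [-3.5  3.8];
```

View pics/ov.png

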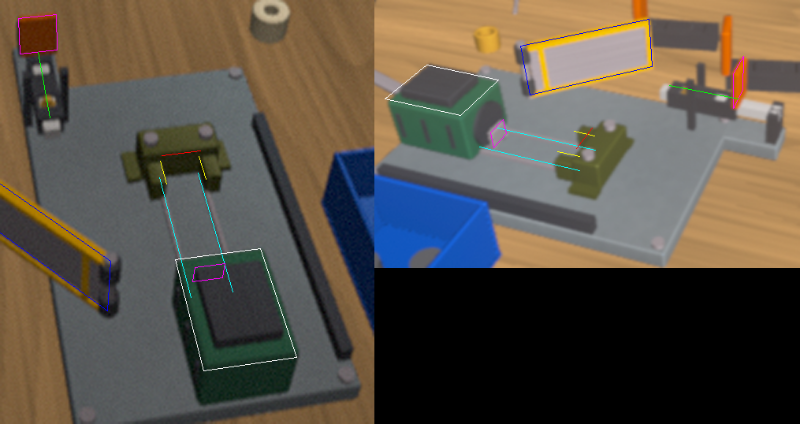

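```bash
python3 - <<'E'
s=open('fit.py').read()
s=s.replace(" (P(-17,18,44),A(249,180)),(P(17,18,44),A(309,172)),","")
s=s.replace("def f(p): return np.concatenate([","def f(p): return np.concatenate([sl(p)]+[")
s=s.replace("def f(p)","""def sl(p):
    o=[]
    for sx,pts in((-1,((249,228),(273,320))),(1,((316,215),(344,308)))):
        for u,v in pts:
            y=np.array([-60,30.]); q=proj('side0',[T(p,(sx*p[11],t,24)) for t in y]); _,U,V=A(u,v)
            o.append(np.interp(0,[0,1],[0,1])+q[0,0]+(q[1,0]-q[0,0])*(V-q[0,1])/(q[1,1]-q[0,1])-U)
    return np.array(o)
def f(p)""",1)
s=s.replace("160],loss","160,18],loss").replace("np.round(f(r.x).reshape","np.round(f(r.x)[4:].reshape")
s=s.replace("np.save","print(f(x)[:4].round(1))\nnp.save")
open('fit.py','w').write(s)
E
python3 fit.py; python3 -c "
import cell; print(dir(cell)); print(getattr(cell,'tcp_to_tips',None))"
```

```text
[ 6.30789e+02 -1.25099e+02 -1.50000e-02  3.38480e+01 -8.38000e+01
 -7.79010e+01  7.37000e-01 -1.23047e+02  8.93770e+01 -1.64686e+02
  1.61802e+02  1.95480e+01]
side0 [-2.  -0.1];side0 [-0.9 -0.8];side0 [ 0.7 -2.9];side0 [0.8 1.9];side0 [ 0.7 -0.7];scene0 [ 0.6 -0.8];scene0 [-0.4 -0.2];scene0 [-3.2  2.5];scene0 [ 0.8 -3.6];side0 [0.1 1.1];side0 [-0.2 -1. ];side0 [-0.5 -1.1];scene0 [-0.7  0.2];side0 [0.  0.6];side0 [-0.3 -3.6];scene0 [-0.5  0.4];scene0 [-0.5 -1.3];scene0 [0.5 0.8];scene0 [-4.1  4.3];[-0.1 -0.3 -0.1 -0.3]
['MotionError', '__builtins__', '__cached__', '__doc__', '__file__', '__loader__', '__name__', '__package__', '__spec__', 'finish_job', 'grab_frame', 'read_state', 'tcp_to_tips']
14.0
```

Call:
send_rows(series=[{"offset": [50, -32, -6], "dr": [0, 0, -0.177], "gripper": 0}, {"offset": [50, -32, -6], "dr": [0, 0, -0.177], "gripper": 0}, {"offset": [50, -32, -6], "dr": [0, 0, -0.177], "gripper": 0}, {"offset": [50, -32, -6], "dr": [0, 0, -0.177], "gripper": 0}, {"offset": [50, -32, -6], "dr": [0, 0, -0.177], "gripper": 0}, {"offset": [50, -32, -5], "dr": [0, 0, -0.177], "gripper": 0}, {"offset": [50, -32, -5], "dr": [0, 0, -0.177], "gripper": 0}, {"offset": [50, -32, -5], "dr": [0, 0, -0.177], "gripper": 0}])

```text
t: 1.15
ee_pos: [629.7, 215.4, 199.9]
eef_rot: [-0.0, 0.805, 0.593, -0.0]
contact_force: [0.7, 1.0, -0.2]
gripper_width: 86.0
```

Call:
send_rows(series=[{"offset": [2, 0, -15], "dr": [0, 0, -0.175], "gripper": 0}, {"offset": [2, 0, -15], "dr": [0, 0, -0.175], "gripper": 0}, {"offset": [0, 0, -10], "dr": [0, 0, -0.175], "gripper": 0}, {"offset": [0, 0, 0], "dr": [0, 0, 0], "gripper": 0.3}, {"offset": [0, 0, 0], "dr": [0, 0, 0], "gripper": 0.3}, {"offset": [0, 0, 0], "dr": [0, 0, 0], "gripper": 0.3}, {"offset": [0, 0, 0], "dr": [0, 0, 0], "gripper": 0.3}, {"offset": [0, 0, 0], "dr": [0, 0, 0], "gripper": 0.3}])

```text
t: 2.15
ee_pos: [632.3, 216.8, 160.4]
eef_rot: [0.0, 0.93, 0.367, 0.0]
contact_force: [-0.6, -0.7, 0.0]
gripper_width: 59.6
```

```bash
python3 - <<'E'
from h import *
cam('wrist','w1'); s=read_state(); print(s['ee_pos'],s['gripper_width'])
c=np.array([634,215,26.]); y=-.827
pts=[c+[np.cos(y)*a-np.sin(y)*b,np.sin(y)*a+np.cos(y)*b,0] for a,b in((-13,-40),(13,-40),(13,40),(-13,40))]
print(proj('w1',pts).round())
im=cv2.imread('pics/w1.png'); cv2.polylines(im,[proj('w1',pts).astype(int)],True,(0,0,255),1); cv2.imwrite('pics/w1o.png',im)
E
```

```text
[632.28966115 216.80521656 160.39447809] 59.99514049902224
[[310. 281.]
 [343. 281.]
 [345. 179.]
 [309. 179.]]
```

View pics/w1o.png

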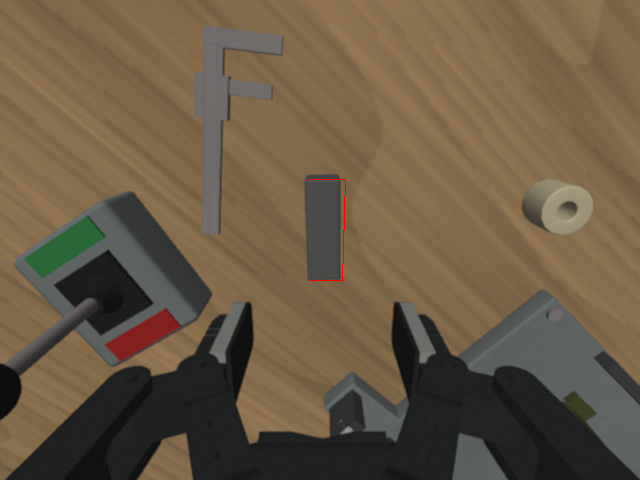

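Call:
send_rows(series=[{"offset": [1, 1, -35], "dr": [0, 0, 0], "gripper": 0.3}, {"offset": [0, 0, -35], "dr": [0, 0, 0], "gripper": 0.3}, {"offset": [0, 0, -35], "dr": [0, 0, 0], "gripper": 0.3}, {"offset": [0, 0, -24], "dr": [0, 0, 0], "gripper": 0.3}, {"offset": [0, 0, -10], "dr": [0, 0, 0], "gripper": 0.3}, {"offset": [0, 0, 0], "dr": [0, 0, 0], "gripper": 0.8}, {"offset": [0, 0, 0], "dr": [0, 0, 0], "gripper": 0.8}, {"offset": [0, 0, 0], "dr": [0, 0, 0], "gripper": 0.8}], squeeze=40)

```text
t: 3.2
ee_pos: [634.0, 217.9, 22.6]
eef_rot: [0.0, 0.93, 0.367, 0.001]
contact_force: [-0.1, 0.7, 6.2]
gripper_width: 25.3
```

Call:
send_rows(series=[{"offset": [0, 0, 0], "dr": [0, 0, 0], "gripper": 0.8}, {"offset": [0, 0, 10], "dr": [0, 0, 0], "gripper": 0.8}, {"offset": [0, 0, 30], "dr": [0, 0, 0], "gripper": 0.8}, {"offset": [0, 0, 40], "dr": [0, 0, 0], "gripper": 0.8}, {"offset": [0, 0, 40], "dr": [0, 0, 0], "gripper": 0.8}, {"offset": [0, 0, 20], "dr": [0, 0, 0], "gripper": 0.8}, {"offset": [0, 0, 0], "dr": [0, 0, 0], "gripper": 0.8}, {"offset": [0, 0, 0], "dr": [0, 0, 0], "gripper": 0.8}])

```text
t: 4.2
ee_pos: [632.9, 217.7, 160.5]
eef_rot: [-0.0, 0.93, 0.367, -0.001]
contact_force: [-0.6, 0.4, -0.7]
gripper_width: 24.9
```

Call:
send_rows(series=[{"offset": [0, -44, 0], "dr": [0, 0, 0.1], "gripper": 0.8}, {"offset": [0, -44, 0], "dr": [0, 0, 0.1], "gripper": 0.8}, {"offset": [0, -44, 0], "dr": [0, 0, 0.1], "gripper": 0.8}, {"offset": [0, -44, 0], "dr": [0, 0, 0.1], "gripper": 0.8}, {"offset": [-1, -44, 0], "dr": [0, 0, 0.1], "gripper": 0.8}, {"offset": [-1, -44, 0], "dr": [0, 0, 0.1], "gripper": 0.8}, {"offset": [0, -44, 0], "dr": [0, 0, 0.1], "gripper": 0.8}, {"offset": [0, -46, 0], "dr": [0, 0, 0.104], "gripper": 0.8}])

```text
t: 5.2
ee_pos: [630.6, -137.4, 160.0]
eef_rot: [-0.001, 0.712, 0.703, -0.0]
contact_force: [0.6, 0.6, -1.3]
gripper_width: 24.7
```

Call:
send_rows(series=[{"offset": [0, 0, -20], "dr": [0, 0, 0], "gripper": 0.8}, {"offset": [0, 0, -20], "dr": [0, 0, 0], "gripper": 0.8}, {"offset": [0, 0, -10], "dr": [0, 0, 0], "gripper": 0.8}, {"offset": [0, 0, 0], "dr": [0, 0, 0], "gripper": 0.8}, {"offset": [0, 0, 0], "dr": [0, 0, 0], "gripper": 0.8}, {"offset": [0, 0, 0], "dr": [0, 0, 0], "gripper": 0.8}, {"offset": [0, 0, 0], "dr": [0, 0, 0], "gripper": 0.8}, {"offset": [0, 0, 0], "dr": [0, 0, 0], "gripper": 0.8}])

```text
t: 6.2
ee_pos: [631.4, -136.2, 111.5]
eef_rot: [0.0, 0.713, 0.701, 0.0]
contact_force: [0.6, 0.2, -1.1]
gripper_width: 24.7
```

```bash
python3 - <<'E'
from h import *
from fit import T,x
cam('wrist','w2'); s=read_state(); print(s['ee_pos'],s['eef_rot'])
im=cv2.imread('pics/w2.png')
def L(p,c): cv2.polylines(im,[proj('w2',[T(x,q) for q in p]).astype(int)],False,c,1)
for a in(-17,17): L([(a,-78,24),(a,40,24)],(255,255,0)); L([(a,18,44),(a,42,44)],(0,255,255))
L([(-17,40,54),(17,40,54)],(0,0,255)); L([(-12,-64,43),(12,-64,43)],(255,0,255))
L([(-122,90,61),(-105,110,61)],(0,255,0))
cv2.imwrite('pics/w2o.png',im)
E
```

```text
[ 6.30789e+02 -1.25099e+02 -1.50000e-02  3.38480e+01 -8.38000e+01
 -7.79010e+01  7.37000e-01 -1.23047e+02  8.93770e+01 -1.64686e+02
  1.61802e+02  1.95480e+01]
side0 [-2.  -0.1];side0 [-0.9 -0.8];side0 [ 0.7 -2.9];side0 [0.8 1.9];side0 [ 0.7 -0.7];scene0 [ 0.6 -0.8];scene0 [-0.4 -0.2];scene0 [-3.2  2.5];scene0 [ 0.8 -3.6];side0 [0.1 1.1];side0 [-0.2 -1. ];side0 [-0.5 -1.1];scene0 [-0.7  0.2];side0 [0.  0.6];side0 [-0.3 -3.6];scene0 [-0.5  0.4];scene0 [-0.5 -1.3];scene0 [0.5 0.8];scene0 [-4.1  4.3];[-0.1 -0.3 -0.1 -0.3]
[ 631.31258317 -136.22082961  111.41335545] [9.00374900e-05 7.12729030e-01 7.01439463e-01 3.66122325e-05]
```

View pics/w2o.png

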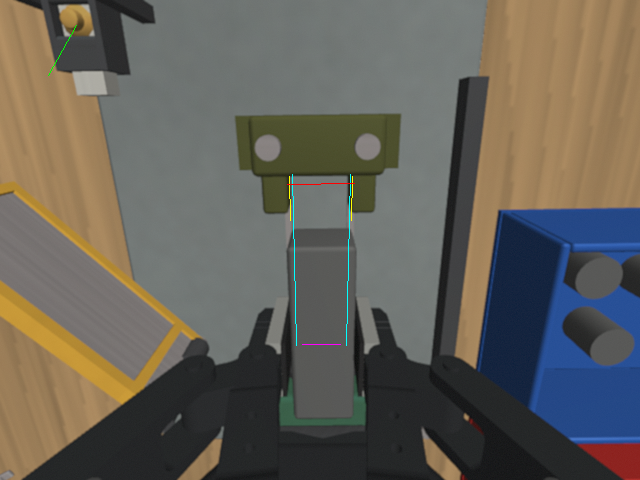

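```bash
python3 - <<'E'
from h import *
for z in (114,117): print(z,ray('w2',322,248,z).round(1),ray('w2',324,417,z).round(1),ray('w2',290,250,z).round(1),ray('w2',355,250,z).round(1))
print('btm',ray('w2',322,230,89).round(1))
print('cheek',ray('w2',289,212,44).round(1),ray('w2',351.5,212,44).round(1),'wall',ray('w2',320,175,54).round(1),'button',ray('w2',75,20,62).round(1))
E
```

```text
114 [631.7 -97.8 114. ] [ 631.3 -176.3  114. ] [619.9 -98.4 114. ] [643.8 -98.7 114. ]
117 [631.7 -96.7 117. ] [ 631.3 -173.3  117. ] [620.2 -97.2 117. ] [643.5 -97.6 117. ]
btm [631.7 -98.7  89. ]
cheek [ 613.4 -102.1   44. ] [ 647.8 -102.7   44. ] wall [630.9 -80.5  54. ] button [527.9 -11.8  62. ]
```

Call:
send_rows(series=[{"offset": [-1.3, 5, -10], "dr": [0, 0, 0], "gripper": 0.8}, {"offset": [0, 0, -15], "dr": [0, 0, 0], "gripper": 0.8}, {"offset": [0, 0, -15], "dr": [0, 0, 0], "gripper": 0.8}, {"offset": [0, 0, -10], "dr": [0, 0, 0], "gripper": 0.8}, {"offset": [0, 0, -8], "dr": [0, 0, 0], "gripper": 0.8}, {"offset": [0, 0, -5], "dr": [0, 0, 0], "gripper": 0.8}, {"offset": [0, 0, -3], "dr": [0, 0, 0], "gripper": 0.8}, {"offset": [0, 0, 0], "dr": [0, 0, 0], "gripper": 0.8}])

```text
t: 7.25
ee_pos: [630.0, -131.3, 45.3]
eef_rot: [0.0, 0.713, 0.701, 0.0]
contact_force: [-0.3, 0.3, 0.1]
gripper_width: 25.3
```

Call:
send_rows(series=[{"offset": [0, 0, -1], "dr": [0, 0, 0], "gripper": 0.8}, {"offset": [0, 0, 0], "dr": [0, 0, 0], "gripper": 0.8}, {"offset": [0, 0, -1], "dr": [0, 0, 0], "gripper": 0.8}, {"offset": [0, 0, 0], "dr": [0, 0, 0], "gripper": 0.8}, {"offset": [0, 0, 0], "dr": [0, 0, 0], "gripper": 0.8}, {"offset": [0, 0, 0], "dr": [0, 0, 0], "gripper": 0.8}, {"offset": [0, 0, 0], "dr": [0, 0, 0], "gripper": 0.8}, {"offset": [0, 0, 0], "dr": [0, 0, 0], "gripper": 0.8}])

```text
t: 8.25
ee_pos: [630.0, -131.2, 43.3]
eef_rot: [0.0, 0.713, 0.701, 0.0]
contact_force: [0.0, 0.7, 0.2]
gripper_width: 25.1
```

Call:
send_rows(series=[{"offset": [0, 0, -1], "dr": [0, 0, 0], "gripper": 0.8}, {"offset": [0, 0, 0], "dr": [0, 0, 0], "gripper": 0.8}, {"offset": [0, 0, -0.7], "dr": [0, 0, 0], "gripper": 0.8}, {"offset": [0, 0, 0], "dr": [0, 0, 0], "gripper": 0.8}, {"offset": [0, 0, 0], "dr": [0, 0, 0], "gripper": 0.8}, {"offset": [0, 0, 0], "dr": [0, 0, 0], "gripper": 0.8}, {"offset": [0, 0, 0], "dr": [0, 0, 0], "gripper": 0.8}, {"offset": [0, 0, 0], "dr": [0, 0, 0], "gripper": 0.8}])

```text
t: 9.25
ee_pos: [630.0, -131.3, 42.5]
eef_rot: [0.0, 0.713, 0.701, 0.0]
contact_force: [-4.5, 1.7, 14.6]
gripper_width: 25.2
```

Call:
send_rows(series=[{"offset": [0, 0, 0.5], "dr": [0, 0, 0], "gripper": 0.8}, {"offset": [0, 0, 0], "dr": [0, 0, 0], "gripper": 0.55}, {"offset": [0, 0, 0], "dr": [0, 0, 0], "gripper": 0.45}, {"offset": [0, 0, 0], "dr": [0, 0, 0], "gripper": 0.4}, {"offset": [0, 0, 10], "dr": [0, 0, 0], "gripper": 0.4}, {"offset": [0, 0, 30], "dr": [0, 0, 0], "gripper": 0.4}, {"offset": [0, 0, 40], "dr": [0, 0, 0], "gripper": 0.4}, {"offset": [0, 0, 40], "dr": [0, 0, 0], "gripper": 0.4}])

```text
t: 10.25
ee_pos: [629.8, -131.2, 164.0]
eef_rot: [0.0, 0.713, 0.701, 0.0]
contact_force: [0.3, -0.4, 0.8]
gripper_width: 51.0
```

```bash
python3 - <<'E'
from h import *
cam('wrist','w3'); s=read_state(); print(s['ee_pos'],s['gripper_width'])
E
```

```text
[ 631.45694676 -131.6829304   169.3862095 ] 51.3028068338904
```

View pics/w3.png

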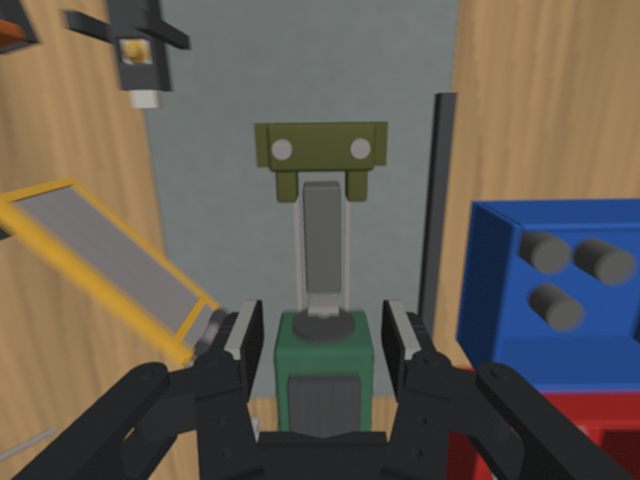

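```bash
python3 - <<'E'
from h import *
R=lambda u,v,z: print((u,v,z),ray('w3',u,v,z).round(1))
R(322,187,46);R(322,296,46);R(305,240,46);R(342,240,46);R(322,170,54);R(298.5,250,24);R(346.5,250,24)
R(135,50,62);R(72,180,90);R(212,308,90);R(210,318,92);R(0,203,90);R(75,180,90)
E
```

```text
(322, 187, 46) [630.1 -93.1  46. ]
(322, 296, 46) [ 628.8 -175.6   46. ]
(305, 240, 46) [ 617.4 -130.9   46. ]
(342, 240, 46) [ 643.8 -131.3   46. ]
(322, 170, 54) [630.4 -80.5  54. ]
(298.5, 250, 24) [ 610.9 -146.7   24. ]
(346.5, 250, 24) [ 648.4 -147.3   24. ]
(135, 50, 62) [525.9 -10.4  62. ]
(72, 180, 90) [492.  -78.6  90. ]
(212, 308, 90) [ 560.4 -159.8   90. ]
(210, 318, 92) [ 559.  -165.7   92. ]
(0, 203, 90) [448.2 -90.9  90. ]
(75, 180, 90) [493.7 -78.6  90. ]
```

```bash
python3 - <<'E'
from h import *
from itertools import product
for z in (0,66): print(z,'side',[ray('side0',u,v,z)[:2].round() for u,v in((228,303),(255,325),(193,350),(222,400),(192,375),(229,303))],'scene',[ray('scene0',u,v,z)[:2].round() for u,v in((248,168),(304,192),(300,205),(357,225),(151,205),(254,205))])
E
```

```text
0 side [array([394.,  83.]), array([440.,  21.]), array([329., -18.]), array([ 375., -128.]), array([328., -71.]), array([396.,  83.])] scene [array([ 199., -215.]), array([268., -47.]), array([324., -38.]), array([362.,  97.]), array([ 425., -344.]), array([ 356., -133.])]
66 side [array([398.,  21.]), array([440., -36.]), array([339., -72.]), array([ 381., -172.]), array([ 337., -120.]), array([400.,  21.])] scene [array([ 316., -160.]), array([376., -13.]), array([425.,  -5.]), array([458., 113.]), array([ 513., -272.]), array([453., -88.])]
```

Call:
send_rows(series=[{"offset": [-20, -4, 0], "dr": [0, 0, 0], "gripper": 1}, {"offset": [-20, -4, 0], "dr": [0, 0, 0], "gripper": 1}, {"offset": [-20, -4, 0], "dr": [0, 0, 0], "gripper": 1}, {"offset": [-25, -4, 0], "dr": [0, 0, 0], "gripper": 1}, {"offset": [-25, -4, 0], "dr": [0, 0, 0], "gripper": 1}, {"offset": [-25, -4, 0], "dr": [0, 0, 0], "gripper": 1}, {"offset": [-25, -4, 0], "dr": [0, 0, 0], "gripper": 1}, {"offset": [-19, -2, 0], "dr": [0, 0, 0], "gripper": 1}])

```text
t: 11.3
ee_pos: [450.1, -161.3, 162.6]
eef_rot: [0.0, 0.713, 0.701, 0.0]
contact_force: [-0.2, 0.2, -0.4]
gripper_width: 0.1
```

Call:
send_rows(series=[{"offset": [0, 0, -30], "dr": [0, 0, 0], "gripper": 1}, {"offset": [0, 0, -30], "dr": [0, 0, 0], "gripper": 1}, {"offset": [0, 0, -32], "dr": [0, 0, 0], "gripper": 1}, {"offset": [10, 7, 0], "dr": [0, 0, 0], "gripper": 1}, {"offset": [10, 8, 0], "dr": [0, 0, 0], "gripper": 1}, {"offset": [8, 8, 0], "dr": [0, 0, 0], "gripper": 1}, {"offset": [8, 8, 0], "dr": [0, 0, 0], "gripper": 1}, {"offset": [0, 0, 0], "dr": [0, 0, 0], "gripper": 1}])

```text
t: 12.3
ee_pos: [487.7, -129.6, 70.4]
eef_rot: [0.0, 0.712, 0.702, 0.0]
contact_force: [0.1, -0.5, 0.4]
gripper_width: 0.2
```

Call:
send_rows(series=[{"offset": [6, 4, 0], "dr": [0, 0, 0], "gripper": 1}, {"offset": [6, 4, 0], "dr": [0, 0, 0], "gripper": 1}, {"offset": [6, 4, 0], "dr": [0, 0, 0], "gripper": 1}, {"offset": [6, 3, 0], "dr": [0, 0, 0], "gripper": 1}, {"offset": [6, 2, 0], "dr": [0, 0, 0], "gripper": 1}, {"offset": [5, 2, 0], "dr": [0, 0, 0], "gripper": 1}, {"offset": [0, 0, 0], "dr": [0, 0, 0], "gripper": 1}, {"offset": [0, 0, 0], "dr": [0, 0, 0], "gripper": 1}])

```text
t: 13.3
ee_pos: [521.9, -111.2, 70.0]
eef_rot: [-0.0, 0.713, 0.701, 0.0]
contact_force: [0.2, -0.4, 0.4]
gripper_width: 0.0
```

Call:
send_rows(series=[{"offset": [1, 0, 0], "dr": [0, 0, 0], "gripper": 1}, {"offset": [1, 0, 0], "dr": [0, 0, 0], "gripper": 1}, {"offset": [1, 0, 0], "dr": [0, 0, 0], "gripper": 1}, {"offset": [1, 0, 0], "dr": [0, 0, 0], "gripper": 1}, {"offset": [0.5, 0, 0], "dr": [0, 0, 0], "gripper": 1}, {"offset": [0.5, 0, 0], "dr": [0, 0, 0], "gripper": 1}, {"offset": [0, 0, 0], "dr": [0, 0, 0], "gripper": 1}, {"offset": [0, 0, 0], "dr": [0, 0, 0], "gripper": 1}])

```text
t: 14.3
ee_pos: [527.0, -111.3, 70.1]
eef_rot: [0.0, 0.713, 0.701, 0.0]
contact_force: [-0.0, 0.2, -0.5]
gripper_width: -0.3
```

Call:
send_rows(series=[{"offset": [0.7, 0, 0], "dr": [0, 0, 0], "gripper": 1}, {"offset": [0.7, 0, 0], "dr": [0, 0, 0], "gripper": 1}, {"offset": [0.6, 0, 0], "dr": [0, 0, 0], "gripper": 1}, {"offset": [0.5, 0, 0], "dr": [0, 0, 0], "gripper": 1}, {"offset": [0.5, 0, 0], "dr": [0, 0, 0], "gripper": 1}, {"offset": [0, 0, 0], "dr": [0, 0, 0], "gripper": 1}, {"offset": [0, 0, 0], "dr": [0, 0, 0], "gripper": 1}, {"offset": [0, 0, 0], "dr": [0, 0, 0], "gripper": 1}])

```text
t: 15.3
ee_pos: [528.2, -111.1, 70.0]
eef_rot: [-0.001, 0.713, 0.701, -0.001]
contact_force: [-13.3, -0.6, 9.6]
gripper_width: 0.1
```

Call:
send_rows(series=[{"offset": [-10, 0, 0], "dr": [0, 0, 0], "gripper": 1}, {"offset": [-10, 0, 10], "dr": [0, 0, 0], "gripper": 1}, {"offset": [0, 0, 40], "dr": [0, 0, 0], "gripper": 1}, {"offset": [0, 20, 40], "dr": [0, 0, 0], "gripper": 1}, {"offset": [5, 45, 10], "dr": [0, 0, 0], "gripper": 1}, {"offset": [5, 45, 0], "dr": [0, 0, 0], "gripper": 1}, {"offset": [5, 45, 0], "dr": [0, 0, 0], "gripper": 1}, {"offset": [3, 37, 0], "dr": [0, 0, 0], "gripper": 1}])

```text
t: 16.3
ee_pos: [527.8, 82.3, 170.9]
eef_rot: [0.0, 0.713, 0.702, 0.0]
contact_force: [0.6, 0.3, -0.2]
gripper_width: -0.4
```

Call:
send_rows(series=[{"offset": [0, 0, 0], "dr": [0, 0, 0], "gripper": 1}, {"offset": [0, 0, -30], "dr": [0, 0, 0], "gripper": 1}, {"offset": [0, 0, -30], "dr": [0, 0, 0], "gripper": 1}, {"offset": [0, 0, -18], "dr": [0, 0, 0], "gripper": 1}, {"offset": [0, -5, 0], "dr": [0, 0, 0], "gripper": 1}, {"offset": [0, -5, 0], "dr": [0, 0, 0], "gripper": 1}, {"offset": [0, 0, 0], "dr": [0, 0, 0], "gripper": 1}, {"offset": [0, 0, 0], "dr": [0, 0, 0], "gripper": 1}])

```text
t: 17.3
ee_pos: [528.2, 70.6, 92.6]
eef_rot: [0.0, 0.713, 0.701, 0.0]
contact_force: [0.1, 0.1, 0.0]
gripper_width: 0.2
```

```bash
python3 - <<'E'
from h import *
cam('wrist','w4'); cam('scene','s4'); cam('side','d4'); s=read_state(); print(s['ee_pos'],s['contact_force'])
a=cv2.imread('pics/w4.png'); b=cv2.imread('pics/s4.png')[150:350,100:370]; c=cv2.imread('pics/d4.png')[220:440,260:440]
a=cv2.resize(a,(480,360)); b=cv2.resize(b,(320,237)); c=cv2.resize(c,(295,360))
o=np.zeros((600,800,3),np.uint8); o[:360,:480]=a; o[:360,480:775]=c; o[361:598,:320]=b; cv2.imwrite('pics/m4.png',o)
E
```

```text
[528.03358939  70.89480779  92.2761363 ] [-0.22503518  0.39306522  0.32012306]
```

View pics/m4.png

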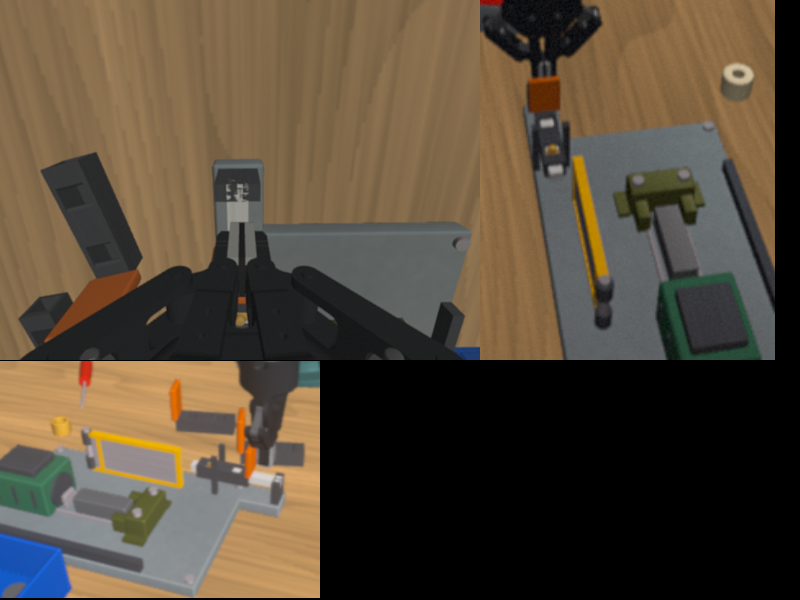

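Call:
send_rows(series=[{"offset": [0, -5, 0], "dr": [0, 0, 0], "gripper": 1}, {"offset": [0, -5, 0], "dr": [0, 0, 0], "gripper": 1}, {"offset": [0, -5, 0], "dr": [0, 0, 0], "gripper": 1}, {"offset": [0, -5, 0], "dr": [0, 0, 0], "gripper": 1}, {"offset": [0, -5, 0], "dr": [0, 0, 0], "gripper": 1}, {"offset": [0, -5, 0], "dr": [0, 0, 0], "gripper": 1}, {"offset": [0, -5, 0], "dr": [0, 0, 0], "gripper": 1}, {"offset": [0, -5, 0], "dr": [0, 0, 0], "gripper": 1}])

```text
t: 18.45
ee_pos: [528.0, 30.5, 92.1]
eef_rot: [-0.0, 0.713, 0.701, 0.0]
contact_force: [-0.3, 3.1, 0.6]
gripper_width: 0.1
```

Call:
send_rows(series=[{"offset": [0, -1, 0], "dr": [0, 0, 0], "gripper": 1}, {"offset": [0, -1, 0], "dr": [0, 0, 0], "gripper": 1}, {"offset": [0, -1, 0], "dr": [0, 0, 0], "gripper": 1}, {"offset": [0, -1, 0], "dr": [0, 0, 0], "gripper": 1}, {"offset": [0, -1, 0], "dr": [0, 0, 0], "gripper": 1}, {"offset": [0, 0, 0], "dr": [0, 0, 0], "gripper": 1}, {"offset": [0, 0, 0], "dr": [0, 0, 0], "gripper": 1}, {"offset": [0, 0, 0], "dr": [0, 0, 0], "gripper": 1}])

```text
t: 19.45
ee_pos: [527.9, 25.7, 92.0]
eef_rot: [0.0, 0.713, 0.701, -0.0]
contact_force: [-0.0, 0.3, -0.1]
gripper_width: 0.1
```

Call:
send_rows(series=[{"offset": [0, -1, 0], "dr": [0, 0, 0], "gripper": 1}, {"offset": [0, -1, 0], "dr": [0, 0, 0], "gripper": 1}, {"offset": [0, -1, 0], "dr": [0, 0, 0], "gripper": 1}, {"offset": [0, 0, 0], "dr": [0, 0, 0], "gripper": 1}, {"offset": [0, 0, 0], "dr": [0, 0, 0], "gripper": 1}, {"offset": [0, 0, 0], "dr": [0, 0, 0], "gripper": 1}, {"offset": [0, 0, 0], "dr": [0, 0, 0], "gripper": 1}, {"offset": [0, 0, 0], "dr": [0, 0, 0], "gripper": 1}])

```text
t: 20.45
ee_pos: [528.0, 22.8, 92.1]
eef_rot: [0.0, 0.713, 0.701, -0.0]
contact_force: [0.6, -0.6, -0.5]
gripper_width: -0.3
```

```bash
python3 - <<'E'
from h import *
s=read_state(); print(s['ee_pos'],s['contact_force'])
cam('side','d5'); cam('scene','s5')
c=cv2.imread('pics/d5.png')[255:345,275:345]; b=cv2.imread('pics/s5.png')[200:290,230:340]
c=cv2.resize(c,None,fx=5,fy=5,interpolation=cv2.INTER_CUBIC); b=cv2.resize(b,None,fx=4,fy=5,interpolation=cv2.INTER_CUBIC)
cv2.imwrite('pics/m5.png',np.hstack([c,b]))
E
```

```text
[527.97091427  22.78267947  92.08602784] [ 0.6132766  -0.61674873 -0.4991504 ]
```

Call:
send_rows(series=[{"offset": [0, -0.5, 0], "dr": [0, 0, 0], "gripper": 1}, {"offset": [0, -0.5, 0], "dr": [0, 0, 0], "gripper": 1}, {"offset": [0, -0.5, 0], "dr": [0, 0, 0], "gripper": 1}, {"offset": [0, -0.5, 0], "dr": [0, 0, 0], "gripper": 1}, {"offset": [0, 0, 0], "dr": [0, 0, 0], "gripper": 1}, {"offset": [0, 0, 0], "dr": [0, 0, 0], "gripper": 1}, {"offset": [0, 0, 0], "dr": [0, 0, 0], "gripper": 1}, {"offset": [0, 0, 0], "dr": [0, 0, 0], "gripper": 1}])

```text
t: 21.55
ee_pos: [528.0, 21.4, 92.2]
eef_rot: [-0.0, 0.713, 0.702, 0.001]
contact_force: [-0.6, 7.4, 2.9]
gripper_width: 0.1
```

```bash
python3 - <<'E'
from h import *
s=read_state(); print(s['ee_pos'],s['contact_force'])
cam('side','d5'); cam('scene','s5')
c=cv2.imread('pics/d5.png')[255:345,275:345]; b=cv2.imread('pics/s5.png')[200:290,230:340]
c=cv2.resize(c,None,fx=5,fy=5,interpolation=cv2.INTER_CUBIC); b=cv2.resize(b,None,fx=4,fy=5,interpolation=cv2.INTER_CUBIC)
cv2.imwrite('pics/m5.png',np.hstack([c,b]))
E
```

```text
[527.9797603   21.38898348  92.16992534] [-0.60833935  7.42653181  2.91631739]
```

View pics/m5.png

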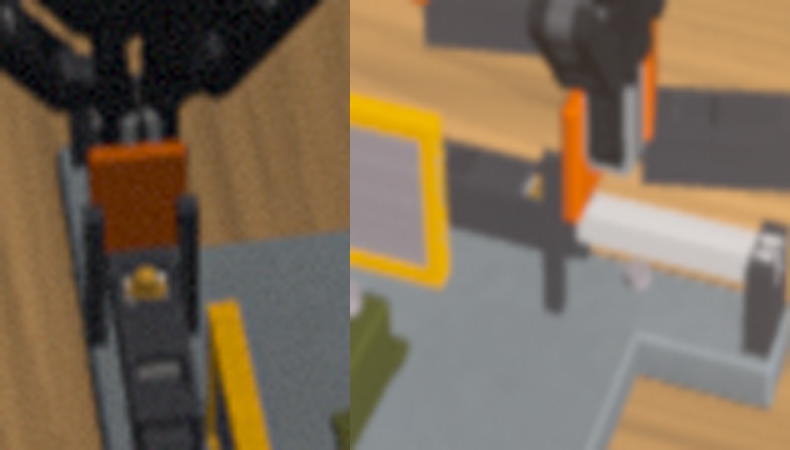

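Call:
send_rows(series=[{"offset": [0, 5, 0], "dr": [0, 0, 0], "gripper": 1}, {"offset": [0, 15, 0], "dr": [0, 0, 0], "gripper": 1}, {"offset": [0, 10, 40], "dr": [0, 0, -0.05], "gripper": 1}, {"offset": [-5, 30, 40], "dr": [0, 0, -0.05], "gripper": 1}, {"offset": [-10, 40, 20], "dr": [0, 0, -0.05], "gripper": 1}, {"offset": [-11, 45, 0], "dr": [0, 0, -0.05], "gripper": 1}, {"offset": [-10, 45, 0], "dr": [0, 0, -0.048], "gripper": 1}, {"offset": [-10, 40, 0], "dr": [0, 0, 0], "gripper": 1}])

```text
t: 22.65
ee_pos: [481.1, 253.0, 192.1]
eef_rot: [0.0, 0.794, 0.608, 0.0]
contact_force: [0.2, 0.4, 0.3]
gripper_width: -0.1
```

```bash
python3 - <<'E'
from h import *
from scipy.optimize import least_squares
cam('scene','s6'); cam('side','d6'); cam('wrist','w6'); s=read_state(); print(s['ee_pos'],s['eef_rot'].round(3))
# knob: dark blob near the predicted place in scene0/side0 (unobstructed)
o=[]
for n,(u,v) in {'scene0':(480,214),'side0':(265,167)}.items():
    im=np.load(f'pics/{n}.npz')['im']; r=11; m=im[v-r:v+r+1,u-r:u+r+1].max(2)<75; m=cv2.morphologyEx(m.astype(np.uint8),cv2.MORPH_OPEN,np.ones((5,5)))
    y,x=np.nonzero(m); o.append((n,x.min()/2+x.max()/2+u-r,y.min()/2+y.max()/2+v-r,m.sum()))
print(o)
f=lambda X:np.concatenate([proj(n,X)[0]-[u,v] for n,u,v,_ in o])
r=least_squares(f,[496,305,150]); print('knob',r.x.round(1),f(r.x).round(1))
for n in('side0','d4','d5','d6'): 
    h=cv2.cvtColor(np.load(f'pics/{n}.npz')['im'] if n!='d5' else cv2.imread('pics/d5.png'),cv2.COLOR_BGR2HSV)[300:325,292:315]; b=(h[...,0]>15)&(h[...,0]<30)&(h[...,1]>110)&(h[...,2]>90); y,x=np.nonzero(b); print(n,'brass',b.sum(),x.mean()+292,y.mean()+300)
E
```

```text
[481.08466575 252.79278506 191.95736094] [ 0.     0.793  0.609 -0.   ]
[('scene0', np.float64(480.0), np.float64(214.5), np.uint64(256)), ('side0', np.float64(262.5), np.float64(165.0), np.uint64(201))]
knob [490.8 306.5 150.4] [ 1.  -1.2  1.   1.8]
side0 brass 29 303.7931034482759 310.86206896551727
d4 brass 29 303.8965517241379 310.9310344827586
d5 brass 37 303.72972972972974 311.3783783783784
d6 brass 34 303.7647058823529 311.2647058823529
```

Call:
send_rows(series=[{"offset": [0, 0, -25], "dr": [0, 0, 0], "gripper": 1}, {"offset": [0, 0, -25], "dr": [0, 0, 0], "gripper": 1}, {"offset": [0, 0, 0], "dr": [0, 0, 0], "gripper": 1}, {"offset": [2.6, 9.7, 0], "dr": [0, 0, 0], "gripper": 1}, {"offset": [2.6, 9.7, 0], "dr": [0, 0, 0], "gripper": 1}, {"offset": [1.3, 4.8, 0], "dr": [0, 0, 0], "gripper": 1}, {"offset": [1.3, 4.8, 0], "dr": [0, 0, 0], "gripper": 1}, {"offset": [1.3, 4.8, 0], "dr": [0, 0, 0], "gripper": 1}])

```text
t: 23.8
ee_pos: [491.1, 284.9, 142.1]
eef_rot: [0.0, 0.794, 0.608, -0.0]
contact_force: [-0.3, -1.1, 0.3]
gripper_width: 0.0
```

Call:
send_rows(series=[{"offset": [1.3, 4.8, 0], "dr": [0, 0, 0], "gripper": 1}, {"offset": [1.3, 4.8, 0], "dr": [0, 0, 0], "gripper": 1}, {"offset": [1.3, 4.8, 0], "dr": [0, 0, 0], "gripper": 1}, {"offset": [1.3, 4.8, 0], "dr": [0, 0, 0], "gripper": 1}, {"offset": [1.3, 4.8, 0], "dr": [0, 0, 0], "gripper": 1}, {"offset": [1.3, 4.8, 0], "dr": [0, 0, 0], "gripper": 1}, {"offset": [0.5, 2, 0], "dr": [0, 0, 0], "gripper": 1}, {"offset": [0, 0, 0], "dr": [0, 0, 0], "gripper": 1}])

```text
t: 24.8
ee_pos: [499.1, 315.0, 141.7]
eef_rot: [0.0, 0.794, 0.608, -0.001]
contact_force: [-0.7, -7.5, -2.9]
gripper_width: -0.2
```

Call:
send_rows(series=[{"offset": [0.5, 2, 0], "dr": [0, 0, 0], "gripper": 1}, {"offset": [0.5, 2, 0], "dr": [0, 0, 0], "gripper": 1}, {"offset": [0.5, 2, 0], "dr": [0, 0, 0], "gripper": 1}, {"offset": [0.5, 2, 0], "dr": [0, 0, 0], "gripper": 1}, {"offset": [0.3, 1, 0], "dr": [0, 0, 0], "gripper": 1}, {"offset": [0, 0, 0], "dr": [0, 0, 0], "gripper": 1}, {"offset": [0, 0, 0], "dr": [0, 0, 0], "gripper": 1}, {"offset": [0, 0, 0], "dr": [0, 0, 0], "gripper": 1}])

```text
t: 25.8
ee_pos: [501.0, 323.3, 141.3]
eef_rot: [0.001, 0.794, 0.608, -0.002]
contact_force: [-1.3, -11.4, -5.8]
gripper_width: -0.2
```

Call:
send_rows(series=[{"offset": [0.25, 1, 0], "dr": [0, 0, 0], "gripper": 1}, {"offset": [0.25, 1, 0], "dr": [0, 0, 0], "gripper": 1}, {"offset": [0, 0, 0], "dr": [0, 0, 0], "gripper": 1}, {"offset": [0, 0, 0], "dr": [0, 0, 0], "gripper": 1}, {"offset": [0, 0, 0], "dr": [0, 0, 0], "gripper": 1}, {"offset": [0, 0, 0], "dr": [0, 0, 0], "gripper": 1}, {"offset": [0, 0, 0], "dr": [0, 0, 0], "gripper": 1}, {"offset": [0, 0, 0], "dr": [0, 0, 0], "gripper": 1}])

```text
t: 26.8
ee_pos: [501.4, 325.1, 141.2]
eef_rot: [0.001, 0.794, 0.608, -0.002]
contact_force: [-1.3, -13.0, -6.3]
gripper_width: 0.1
```

Call:
send_rows(series=[{"offset": [0.25, 1, 0], "dr": [0, 0, 0], "gripper": 1}, {"offset": [0, 0, 0], "dr": [0, 0, 0], "gripper": 1}, {"offset": [0.25, 1, 0], "dr": [0, 0, 0], "gripper": 1}, {"offset": [0, 0, 0], "dr": [0, 0, 0], "gripper": 1}, {"offset": [0, 0, 0], "dr": [0, 0, 0], "gripper": 1}, {"offset": [0, 0, 0], "dr": [0, 0, 0], "gripper": 1}, {"offset": [0, 0, 0], "dr": [0, 0, 0], "gripper": 1}, {"offset": [0, 0, 0], "dr": [0, 0, 0], "gripper": 1}])

```text
t: 27.8
ee_pos: [501.8, 326.9, 141.0]
eef_rot: [0.001, 0.794, 0.608, -0.002]
contact_force: [-0.9, -13.1, -7.8]
gripper_width: -0.3
```

Call:
send_rows(series=[{"offset": [0.25, 1, 0], "dr": [0, 0, 0], "gripper": 1}, {"offset": [0, 0, 0], "dr": [0, 0, 0], "gripper": 1}, {"offset": [0, 0, 0], "dr": [0, 0, 0], "gripper": 1}, {"offset": [0, 0, 0], "dr": [0, 0, 0], "gripper": 1}, {"offset": [0, 0, 0], "dr": [0, 0, 0], "gripper": 1}, {"offset": [0, 0, 0], "dr": [0, 0, 0], "gripper": 1}, {"offset": [0, 0, 0], "dr": [0, 0, 0], "gripper": 1}, {"offset": [0, 0, 0], "dr": [0, 0, 0], "gripper": 1}])

```text
t: 28.8
ee_pos: [501.8, 327.1, 141.0]
eef_rot: [0.001, 0.794, 0.607, -0.003]
contact_force: [-2.3, -18.3, -5.3]
gripper_width: -0.1
```

Call:
send_rows(series=[{"offset": [0.25, 1, 0], "dr": [0, 0, 0], "gripper": 1}, {"offset": [0, 0, 0], "dr": [0, 0, 0], "gripper": 1}, {"offset": [0, 0, 0], "dr": [0, 0, 0], "gripper": 1}, {"offset": [0, 0, 0], "dr": [0, 0, 0], "gripper": 1}, {"offset": [0, 0, 0], "dr": [0, 0, 0], "gripper": 1}, {"offset": [0, 0, 0], "dr": [0, 0, 0], "gripper": 1}, {"offset": [0, 0, 0], "dr": [0, 0, 0], "gripper": 1}, {"offset": [0, 0, 0], "dr": [0, 0, 0], "gripper": 1}])

```text
t: 29.8
ee_pos: [501.9, 327.3, 140.9]
eef_rot: [0.002, 0.794, 0.607, -0.003]
contact_force: [-3.2, -24.8, -3.9]
gripper_width: -0.2
```

Call:
send_rows(series=[{"offset": [0, 0, 0], "dr": [0, 0, 0], "gripper": 1}, {"offset": [0, 0, 0], "dr": [0, 0, 0], "gripper": 1}, {"offset": [0, 0, 0], "dr": [0, 0, 0], "gripper": 1}, {"offset": [0, 0, 0], "dr": [0, 0, 0], "gripper": 1}, {"offset": [0, 0, 0], "dr": [0, 0, 0], "gripper": 1}, {"offset": [0, 0, 0], "dr": [0, 0, 0], "gripper": 1}, {"offset": [0, 0, 0], "dr": [0, 0, 0], "gripper": 1}, {"offset": [0, 0, 0], "dr": [0, 0, 0], "gripper": 1}])

```text
t: 30.8
ee_pos: [501.9, 327.3, 140.9]
eef_rot: [0.002, 0.794, 0.607, -0.003]
contact_force: [-3.5, -24.3, -4.1]
gripper_width: 0.3
```

```bash
python3 - <<'E'
from h import *
cam('scene','s7'); cam('side','d7')
S=cv2.imread('pics/s7.png'); D=cv2.imread('pics/d7.png')
def z(i,x,y,w,h,W,H): return cv2.resize(i[y:y+h,x:x+w],(W,H),interpolation=cv2.INTER_CUBIC)
t=np.hstack([z(S,130,215,130,98,400,300),z(S,400,180,130,98,400,300)]); b=np.hstack([z(D,330,310,100,75,400,300),z(D,220,130,130,98,400,300)])
cv2.imwrite('pics/m7.png',np.vstack([t,b]))
E
```

```text
(no output)
```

View pics/m7.png

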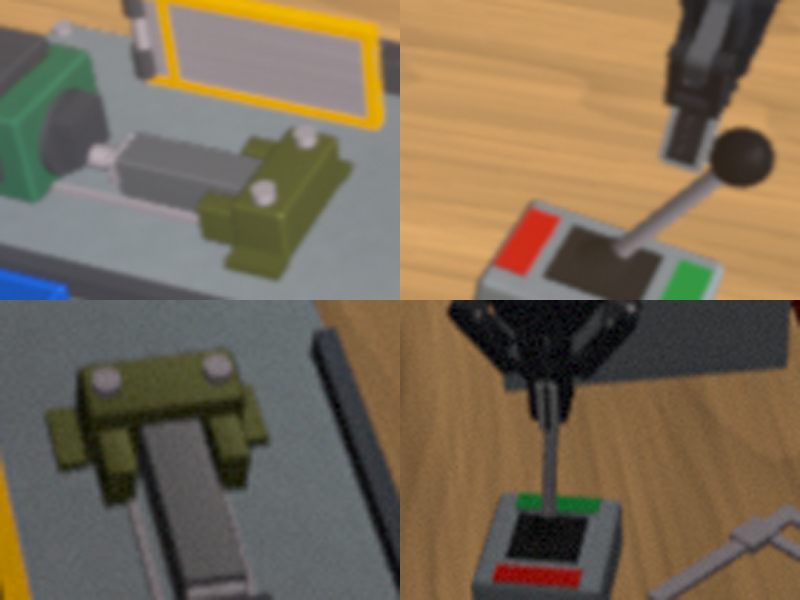

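Insert is against the clamp wall, and the lever is fully tilted to green. Now I'm letting it back gently.

Call:
send_rows(series=[{"offset": [-2.6, -9.7, 0], "dr": [0, 0, 0], "gripper": 1}, {"offset": [-2.6, -9.7, 0], "dr": [0, 0, 0], "gripper": 1}, {"offset": [-2.6, -9.7, 0], "dr": [0, 0, 0], "gripper": 1}, {"offset": [-2, -7.5, 0], "dr": [0, 0, 0], "gripper": 1}, {"offset": [-1.5, -5.5, 0], "dr": [0, 0, 0], "gripper": 1}, {"offset": [-1.5, -5.5, 0], "dr": [0, 0, 0], "gripper": 1}, {"offset": [-1.5, -5.5, 0], "dr": [0, 0, 0], "gripper": 1}, {"offset": [-2.6, -9.7, 0], "dr": [0, 0, 0], "gripper": 1}])

```text
t: 31.9
ee_pos: [486.2, 267.3, 142.0]
eef_rot: [-0.0, 0.794, 0.608, 0.0]
contact_force: [0.4, 0.6, 0.3]
gripper_width: -0.2
```

Call:
send_rows(series=[{"offset": [-2.6, -9.7, 0], "dr": [0, 0, 0], "gripper": 1}, {"offset": [-2.6, -9.7, 0], "dr": [0, 0, 0], "gripper": 1}, {"offset": [0, -10, 20], "dr": [0, 0, 0], "gripper": 1}, {"offset": [0, 0, 40], "dr": [0, 0, 0], "gripper": 1}, {"offset": [-20, 0, 40], "dr": [0, 0, 0], "gripper": 1}, {"offset": [-40, 0, 0], "dr": [0, 0, 0], "gripper": 1}, {"offset": [-40, 0, 0], "dr": [0, 0, 0], "gripper": 1}, {"offset": [0, 0, 0], "dr": [0, 0, 0], "gripper": 1}])

```text
t: 32.9
ee_pos: [378.8, 237.8, 242.6]
eef_rot: [-0.0, 0.794, 0.608, 0.0]
contact_force: [1.0, 1.2, 0.1]
gripper_width: -0.2
```

```bash
python3 - <<'E'
from h import *
s=read_state(); print(s['ee_pos'],s['contact_force'],s['joint_vel'].round(3))
cam('scene','s8'); cam('side','d8')
g=lambda n:cv2.imread(f'pics/{n}.png').astype(int)
# compare with the start: lever/jog, spacer, caliper, insert vs. hold frame, gate/bar vs. earlier
for a,b,n,(x,y,w,h) in (('scene0','s8','lever',(460,195,45,75)),('scene0','s8','spacer',(275,360,40,40)),('scene0','s8','caliper',(435,305,75,95)),
 ('s7','s8','insert+clamp',(170,255,80,50)),('s7','s8','gate+bar',(170,190,180,60)),('s4','s8','ram',(145,250,25,25))):
    d=np.abs(g(a)-g(b))[y:y+h,x:x+w].max(2); print(n,'changed px',(d>40).sum(),'of',w*h)
h=cv2.cvtColor(cv2.imread('pics/d8.png'),cv2.COLOR_BGR2HSV)[300:325,292:315]; print('brass',((h[...,0]>15)&(h[...,0]<30)&(h[...,1]>110)&(h[...,2]>90)).sum())
E
```

```text
[378.84803347 237.76191249 242.58260328] [1.02080169 1.16067465 0.1340837 ] [-0.018  0.044  0.054 -0.011 -0.005 -0.014]
lever changed px 0 of 3375
spacer changed px 0 of 1600
caliper changed px 0 of 7125
insert+clamp changed px 0 of 4000
gate+bar changed px 0 of 10800
ram changed px 20 of 625
brass 34
```

```bash
python3 -c "
from cell import *
print(finish_job())"
```

```text
the job is handed in; nothing more can be done
None
```

The job is done and handed in at about 33 s of the 69 s allowed; the hand-in itself reports no verdict.

- **Insert:** I laid it in the lane about 12 mm short of the clamp's end wall. A wrist picture showed it straight between the guide strips, and it was not touched again after the gate shut.
- **Gate and tube:** I shut the gate onto its stop, with a 13 N reaction. I then slid the tube about 40 mm, until the force rose to 7 N. The brass button showed in its second hole.
- **Lever:** I tilted it to green until it hit its stop, where the force jumped to about 25 N. It stayed there for over 2 s, and the pictures showed the insert against the clamp wall. I let it back slowly, and the fingers touched only its red side, pushing it towards green.

In the last pictures:

- The lever, spacer and caliper matched the start pictures pixel for pixel.
- The insert, gate and tube had not changed since the hold.
- The brass button was still visible.
- A few pixels by the ram differ from before the press. I put that down to the insert having moved forward, but did not look closer.

My first camera estimate of the press was about 4 mm off along y; I corrected it from the wrist view before laying the insert. An automatic check of the knob's position came out about 5 mm away in x from my hand reading. I used the hand reading, and the lever tilted as expected.

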